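Release the ratchet clamp and basket the glued heel stack

TASK

The glued heel stack has set in the green ratchet clamp. Flip the clamp's red direction lever over to the release side, swing the handle back the free way to its stop to feel that it clicks round without moving the jaw, then work the handle to and fro until the yellow jaw is fully open. Lift the heel stack out and set it down gently, standing flat on its base, in the white basket, leaving everything else on the table alone.

Things in the scene. Friction and masses are not known exactly. Their poses are not given: they have to be found in the camera images.
- clamp: Green steel ratchet clamp fixed flat to the table; base plate 120 x 290 mm, 10 mm thick. Origin: underside, 10 mm from the plate's middle along y. Own axes: ratchet axle at y = -90 mm, heel stack at y = +70 mm, sliding yellow jaw between them, green fixed jaw (46 mm tall) beyond the stack. The handle points to its -x side, towards the robot.
- axle (a point): Top centre of the handle's hub, on the ratchet's vertical turning axis, 63 mm above the table.
- knob_top (a point): Top centre of the upright black knob fixed on the end of the handle, 160 mm from the axle. Round grip 28 mm across, 48 mm tall, top 112 mm and bottom 64 mm above the table; the flat steel handle bar under it (26 mm wide) has its top at 56 mm. Free space all round: pinch it from above and follow the arc about the axle, or push it sideways.
- handle (a joint): Swing of the handle about the axle, rad: 0 = along the clamp's -x, positive = clockwise seen from above (knob towards the heel-stack end). Stops at -0.65 and +0.65. Starts between -0.2 and 0.25. The ratchet has 14 teeth, so up to 0.45 rad of a stroke is lost before a tooth catches. At the knob free-wheeling takes about 1 to 2 N, driving about 4 N.
- lever_nib (a point): Top centre of the upright nib of the red direction lever lying on the handle. Nib 10 mm along the lever, 9 mm wide, its top 88 mm above the table; lever's upper face at 65 mm. Lever pivot: on the handle's centre line 50 mm from the axle; the nib is 40 mm farther out. Push the nib sideways with closed fingers (about 1 N): once past the middle it snaps over by itself.
- lever (a joint): Direction lever relative to the handle, rad, -0.45 to 0.45; 0 = in line with it; rests 0.15 to 0.45 to either side. Negative (start; nib on the handle's anticlockwise side) = tighten. Positive (nib on the clockwise side, nearer the heel stack) = release: the handle then drives the jaw open when swung clockwise and free-wheels, clicking, leaving the jaw still, when swung anticlockwise.
- jaw (a joint): Opening of the yellow sliding jaw, m: 0 = closed on the heel stack (start), 0.034 = fully open at its stop. Geared to the ratchet wheel at 20 mm per rad; friction holds it when the handle returns. Two or three full handle strokes open it fully.
- jaw_lip (a point): Middle of the front top edge of the yellow jaw's lip, 61 mm above the table; the lip is 60 mm wide and 7 mm thick and at the start overhangs the heel stack's top by 14 mm, so the stack cannot be lifted before the jaw is open.
- heel: Glued stack of five tan and dark-brown heel lifts, D-shaped: 50 mm wide along x, 58 mm long along y (flat end at -29 mm under the jaw lip, round end at +29 mm against the fixed jaw, sides parallel from -29 to +4 mm), 40 mm tall. Origin: centre of underside. Axes as the clamp's at the start. Stands on the clamp's 10 mm plate; 0.16 kg. Its two x sides are free: pinch it across x.
- basket: White plastic mesh basket with an open top, fixed to the table: 220 mm along its x, 170 mm along its y, 70 mm tall outside, walls 4 mm, floor 6 mm thick. Origin: centre of its underside. Empty.
- glue: Bystander: clear square glue bottle with a red nozzle, 85 x 85 mm, 225 mm tall; origin centre of underside.
- tape: Bystander: roll of tan tape lying flat, 90 mm across, 25 mm tall.
- hammer: Bystander: hammer lying flat.
- awl: Bystander: wooden-handled awl lying flat, 160 mm long, under 35 mm tall.
- carton: Bystander: blue closed box 90 x 140 x 50 mm.
- offcut: Bystander: flat dark-brown piece 75 x 60 x 8 mm.
- spare: Bystander: a lower plain dark-brown heel block, 50 x 58 x 24 mm; not the one to move.
Not all that is in view belongs to the job. What is shaped like the heel but blue or purple is not meant.

How it is judged:
By the outcome, as a careful person would: the job done as asked, in the order asked, and still so for the second after the job is handed in, with the robot touching nothing.
It also fails if it takes over 72 s, if anything falls off the work surface, if the arm or the gripper's body presses on something with over 40 N, if the wrist force passes 120 N, or if a joint passes its speed limit or range.

ROBOT

A 6-joint arm with a two-finger parallel gripper is mounted at the origin on the work surface. World frame = base frame: x ahead of the robot, y to its left, z up, the work surface at z = 0. Lengths are in m, angles in degrees, forces in N, time in s.
With the tool pointing down it reaches from about 0.3 to 0.95 m from the base axis. Payload 3.1 kg.
Tool frame: the origin (TCP) lies between the finger pads; the fingertips stand 25 mm ahead of it and the grasp point (between the pads) lies 6 mm ahead of it (bot.tips_ahead is the distance from the TCP to the fingertips, in m); z points along the fingers, y is the line along which they close (so a half turn about z gives the same grasp; the last joint's range is limited). The gripper opens to 85 mm and grips with 20 to 120 N. Pads are 22 mm wide; open, the fingers measure 114 mm over their backs; the gripper's body (76 mm by 85 mm) begins 54 mm behind the grasp point. The pads swing forward as they close: fully open they stand 13 mm farther back than shut.
Start: joints at [73.127, 17.653, 93.61, -0, 68.738, -3.994], TCP at [0.139, 0.609, 0.256] pointing down, gripper open.
Joint ranges: [-175.34, 175.34], [-45.06, 112.39], [2.9, 150.54], [-68.45, 248.45], [3.09, 151.38], [-168.51, 168.51]. Speed limits (degrees/s): [159.86, 159.86, 180, 180, 180, 180].

INTERFACE

Orientations are given as a 3x3 rotation matrix whose columns are the frame's x, y, z axes.
In Python, from plant import bot gives the robot as it stands.
- The arm moves only by the shell command python3 -m creep 'ROWS' [FORCE]. ROWS is a JSON object whose one key "targets" holds a list of rows, each a list of 3 entries, a list of its own where there are three numbers: the shift along the tool's x, y, z in m, then the turn about the tool's z in degrees, then the finger opening in m, from 0 to 0.0854. In form: {"targets": [[[x, y, z], spin, jaw], ...]}. A call has exactly 5 rows; each row shifts and turns the commanded pose from where the row before left it, along the tool's axes as they then stand; what a row does not reach is not made up. A row lasts 1/12 s, in which the tool goes at most 41.7 mm and 7.16 degrees, less where a joint would pass 70% of its speed; a pose out of reach is approached as far as the arm can. A call is refused whole if a number of a shift passes 0.0417 or a number of a turn 7.16, either way. A call with a gripper value outside its range is refused whole. The fingers move at their own pace and stop on an object; FORCE is the grip in N (left out, the last holds). Time passes only in rows, so rows that do not move let the fingers close, or fill a call up. It gives the time, the measured TCP pose, the force, the opening and the grip force at its end, in the units of the state.
- bot.read_state(): the state, without advancing time (a new reading comes with each control period).
- bot.capture(name): name is "scene" or "side" or "wrist"; returns the picture (420x560x3 uint8, blue, green, red); there is no depth.
- bot.get_calibration(name): a dict with "camera_matrix" (3x3 intrinsics, pixels), "R" (3x3) and "t" (3): a world point X has camera coordinates R X + t. Camera axes: x right, y down, z forward; pixel columns grow to the right and rows downward; lengths in m; the calibration is good to about 2 mm. A picture is of the moment at which its call begins: read the wrist's pose just before it. get_calibration takes no time and is no camera call; for the wrist camera it gives the pose at the moment of the call.
- bot.finish_job(): hands the job in; it is judged then, once.
Trained networks look in the newest picture that a camera, given by its name, has taken for a name from the list of things; names that differ only in an ending like _2 or _b are one class to them, and where a whole thing is asked for, a point or a joint stands for the part that bears it (a point fixed in the world has none). Each returns a list of dicts, best first, with "score" (0 to 1); they miss things now and then, are a little off and sometimes report something else, mostly with a low value. They report only what shows in the picture. A call takes as long as a camera call. They do not tell look-alikes from the thing itself.
- bot.silhouettes(camera, target): "pixels" (420x560 bool, what is visible of it) and "at" ([row, column] in pixels, amid what is visible of it).
The state is a dict: "time_s": time; "joint_pos": joint angles; "qd": joint speeds; "effort": joint torques, N m; "tool_pos": TCP position; "tool_rot": TCP orientation; "ft_force": force on the tool from outside, world axes, zero at the start; "ft_torque": the same for the moment, N m; "grip_width": finger opening in m; "grip_force": force on a finger pad.
Only numpy, scipy, OpenCV 4.12 (cv2) and the standard library are available. Lean on these libraries where they do the work, as an engineer would, in place of code of your own. Each camera call takes 0.05 s, during which the arm holds its last target. There are 200 camera calls.

## Working session

There is one attempt and no reset: what is moved stays moved. The work goes in short steps, Python scripts to look and compute and a shell command to move; the robot and the scene stay as the last step left them, time stands still between calls to the robot, and variables do not carry over. Pictures are saved under pics/ and viewed, at most 13 in all, crops included, and the job is handed in when it is done.

```bash
mkdir -p pics; ls
cat > h.py <<'E'
import numpy as np, cv2
from plant import bot
def pix2ray(cam,px,cal=None):
    c=cal or bot.get_calibration(cam); K=np.array(c["camera_matrix"]);R=np.array(c["R"]);t=np.array(c["t"])
    d=R.T@np.linalg.inv(K)@np.array([px[0],px[1],1.]); return -R.T@t,d
def onz(cam,px,z,cal=None):
    o,d=pix2ray(cam,px,cal); return o+d*(z-o[2])/d[2]
def proj(cam,X,cal=None):
    c=cal or bot.get_calibration(cam); p=np.array(c["camera_matrix"])@(np.array(c["R"])@np.array(X)+np.array(c["t"])); return p[:2]/p[2]
def tri(*rays):
    A=np.zeros((3,3));b=np.zeros(3)
    for o,d in rays:
        d=d/np.linalg.norm(d);P=np.eye(3)-np.outer(d,d);A+=P;b+=P@o
    X=np.linalg.solve(A,b); return X,[float(np.linalg.norm((np.eye(3)-np.outer(d,d)/(d@d))@(X-o))) for o,d in rays]
E
python3 - <<'E'
from h import *
np.set_printoptions(precision=3,suppress=True)
for n in("scene","side"):
    cv2.imwrite(f"pics/{n}0.png",bot.capture(n))
    c=bot.get_calibration(n);print(n,-np.array(c["R"]).T@c["t"],np.array(c["R"])[2])
    for t in("knob_top","lever_nib","axle","jaw_lip","heel","basket","clamp"):
        for r in bot.silhouettes(n,t)[:2]:
            m=r["pixels"];print(t,r["score"],r["at"],m.sum())
print(bot.read_state())
E
```

```text
pics
scene [1.107 0.234 1.201] [-0.446 -0.216 -0.868]
knob_top 0.66 [245.9, 263.6] 527
knob_top 0.59 [206.8, 244.9] 533
axle 0.82 [241.7, 254.6] 3604
jaw_lip 0.67 [248.3, 260.0] 541
heel 0.76 [226.1, 353.7] 384
heel 0.73 [220.3, 184.1] 350
basket 0.87 [241.7, 415.1] 5080
clamp 0.88 [240.1, 250.6] 3503
side [ 0.211 -1.039  1.096] [ 0.225  0.694 -0.684]
knob_top 0.85 [261.1, 300.9] 810
lever_nib 0.66 [259.4, 304.8] 107
axle 0.58 [256.4, 317.8] 3396
heel 0.84 [202.9, 243.5] 315
heel 0.78 [300.3, 360.1] 561
basket 0.59 [165.3, 229.3] 3288
clamp 0.65 [254.9, 315.8] 3334
{'time_s': 0.8, 'joint_pos': array([73.124, 17.651, 93.609,  0.003, 68.739, -3.993]), 'qd': array([-0.021,  0.023,  0.019, -0.041,  0.044, -0.011]), 'effort': array([ -0.001, -41.522, -27.707,  -0.   ,   0.001,  -0.   ]), 'tool_pos': array([0.139, 0.609, 0.256]), 'tool_rot': array([[-0.975,  0.223, -0.   ],
       [ 0.223,  0.975,  0.   ],
       [ 0.   ,  0.   , -1.   ]]), 'ft_force': array([-0.531, -0.179,  0.131]), 'ft_torque': array([-0.033,  0.034,  0.073]), 'grip_force': 0.0, 'grip_width': 0.08539692968514945}
```

```bash
python3 -c "
import cv2
a=cv2.imread('pics/scene0.png')[140:340,130:490];b=cv2.imread('pics/side0.png')[120:340,180:450]
cv2.imwrite('pics/a.png',cv2.resize(a,(792,440),interpolation=cv2.INTER_CUBIC))
cv2.imwrite('pics/b.png',cv2.resize(b,(729,594),interpolation=cv2.INTER_CUBIC))"
```

```text
(no output)
```

View pics/a.png

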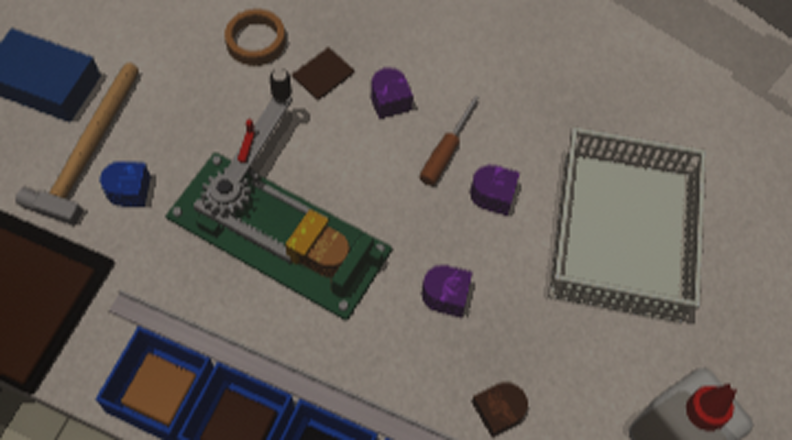

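View pics/b.png

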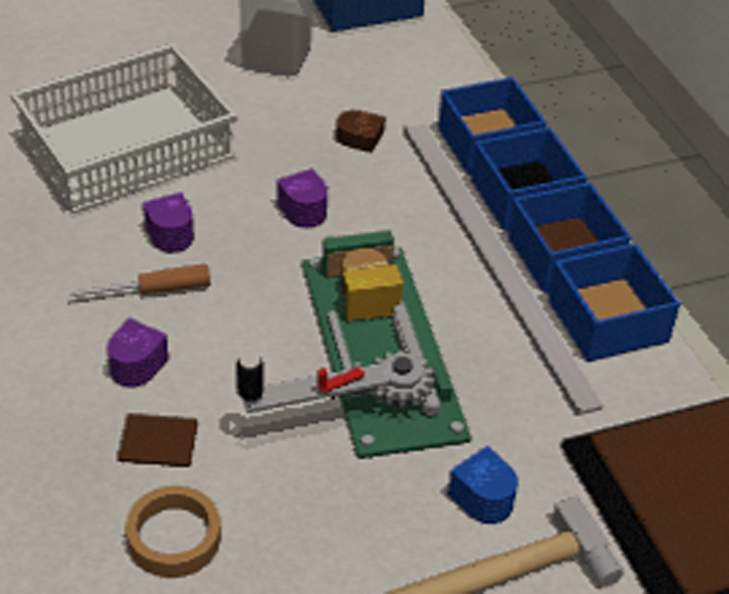

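The scene picture shows the clamp with its knob at about (258,173), hub at (233,225), nib at (243,196), and yellow jaw and heel at about (275,248). The basket is on the right. The side picture shows the same, with the knob at (273,254), hub at (329,255) and nib at (299,258). The nib lies on the anticlockwise (tighten) side.

Run:
```python
from h import *
np.set_printoptions(precision=4,suppress=True)
S=lambda x,y:(130+x/2.2,140+y/2.2); D=lambda x,y:(180+x/2.7,120+y/2.7)
for n,s,d in (("knob",(281,73),(250,362)),("axle",(226,187),(402,365)),("nib",(249,123),(322,373))):
    print(n,*tri(pix2ray("scene",S(*s)),pix2ray("side",D(*d))))
print("plate scene",[onz("scene",S(*p),.01)[:2] for p in((216,153),(167,215),(346,318),(391,247))])
print("plate side",[onz("side",D(*p),.01)[:2] for p in((303,262),(357,455),(469,438))])
print("basket scene rim",[onz("scene",S(*p),.07)[:2] for p in((573,131),(702,152),(698,303),(557,283))])
print("basket side rim",[onz("side",D(*p),.07)[:2] for p in((13,98),(171,47),(235,120),(72,178))])
print(bot.get_calibration("wrist"))
```

```text
knob [ 0.454  -0.1711  0.1078] [0.003155783046028487, 0.0031557830460286116]
axle [ 0.6155 -0.1757  0.0547] [0.0018111316929277678, 0.0018111316929276238]
nib [ 0.5264 -0.1837  0.0801] [0.0011105535286051928, 0.0011105535286051263]
plate scene [array([ 0.5522, -0.229 ]), array([ 0.6657, -0.2438]), array([0.7006, 0.039 ]), array([0.5851, 0.0524])]
plate side [array([0.5829, 0.0429]), array([ 0.5473, -0.24  ]), array([ 0.6633, -0.2531])]
basket scene rim [array([0.3535, 0.2178]), array([0.3153, 0.3837]), array([0.5273, 0.4324]), array([0.5725, 0.2677])]
basket side rim [array([0.31  , 0.3704]), array([0.5244, 0.4204]), array([0.5612, 0.2469]), array([0.35  , 0.1967])]
{'camera_matrix': array([[332.5027,   0.    , 282.6925],
       [  0.    , 332.5027, 211.6344],
       [  0.    ,   0.    ,   1.    ]]), 'R': array([[ 0.2238,  0.9746,  0.0008],
       [ 0.9239, -0.2124,  0.3183],
       [ 0.3104, -0.0705, -0.948 ]]), 't': array([-0.6256, -0.0406,  0.3802])}
```

```bash
for i in 1; do 
python3 -m creep '{"targets":[[[-0.0224,-0.0281,0],0,0.0],[[-0.0224,-0.0281,0],0,0.0],[[-0.0224,-0.0281,0],0,0.0],[[-0.0224,-0.0281,0],0,0.0],[[-0.0224,-0.0281,0],0,0.0]]}' 30
python3 -m creep '{"targets":[[[-0.0224,-0.0281,0],0,0.0],[[-0.0224,-0.0281,0],0,0.0],[[-0.0224,-0.0281,0],0,0.0],[[-0.0224,-0.0281,0],0,0.0],[[-0.0224,-0.0281,0],0,0.0]]}' 
python3 -m creep '{"targets":[[[-0.0224,-0.0281,0],0,0.0],[[-0.0224,-0.0281,0],0,0.0],[[-0.0224,-0.0281,0],0,0.0],[[-0.0224,-0.0281,0],0,0.0],[[-0.0224,-0.0281,0],0,0.0]]}' 
python3 -m creep '{"targets":[[[-0.0224,-0.0281,0],0,0.0],[[-0.0224,-0.0281,0],0,0.0],[[-0.0224,-0.0281,0],0,0.0],[[-0.0224,-0.0281,0],0,0.0],[[-0.0224,-0.0281,0],0,0.0]]}' 
python3 -m creep '{"targets":[[[-0.0224,-0.0281,0],0,0.0],[[-0.0224,-0.0281,0],0,0.0],[[-0.0224,-0.0281,0],0,0.0],[[0,0,0],-6,0.0],[[0,0,0],-5,0.0]]}' 
done
cat > w.py <<'E'
import sys; from h import *
n=sys.argv[1]
np.set_printoptions(precision=4,suppress=True)
s=bot.read_state();print(s["time_s"],s["tool_pos"],s["tool_rot"].ravel(),s["ft_force"],s["grip_width"])
cal=bot.get_calibration("wrist");im=bot.capture("wrist");cv2.imwrite(f"pics/{n}.png",im)
np.save(f"pics/{n}.npy",cal,allow_pickle=True)
E
python3 w.py w1
```

```text
time_s: 1.22
tool_pos: [0.2176, 0.4459, 0.2563]
tool_rot: [[-0.975, 0.222, 0.0], [0.222, 0.975, 0.0], [-0.0, 0.0, -1.0]]
ft_force: [1.2, -0.9, 0.6]
grip_width: 0.025
grip_force: 0.0
time_s: 1.63
tool_pos: [0.2955, 0.2839, 0.2566]
tool_rot: [[-0.975, 0.222, 0.001], [0.222, 0.975, 0.001], [-0.001, 0.001, -1.0]]
ft_force: [1.2, 0.2, 0.3]
grip_width: -0.0001
grip_force: 0.0
time_s: 2.05
tool_pos: [0.3734, 0.1219, 0.2567]
tool_rot: [[-0.975, 0.223, 0.001], [0.223, 0.975, 0.0], [-0.001, 0.001, -1.0]]
ft_force: [0.7, -0.2, 0.1]
grip_width: 0.0
grip_force: 0.0
time_s: 2.47
tool_pos: [0.4514, -0.0403, 0.2567]
tool_rot: [[-0.975, 0.223, 0.001], [0.223, 0.975, -0.0], [-0.001, 0.0, -1.0]]
ft_force: [0.5, 0.4, 0.2]
grip_width: 0.0001
grip_force: 0.0
time_s: 2.88
tool_pos: [0.4983, -0.1379, 0.2564]
tool_rot: [[-1.0, 0.032, 0.0], [0.032, 1.0, -0.0], [-0.0, -0.0, -1.0]]
ft_force: [0.3, 0.6, -0.0]
grip_width: -0.0
grip_force: 0.0
2.8833 [ 0.4983 -0.1379  0.2564] [-0.9995  0.0315  0.0005  0.0315  0.9995 -0.0003 -0.0005 -0.0003 -1.    ] [ 0.2915  0.6367 -0.0237] -4.185203128424891e-06
```

View pics/w1.png

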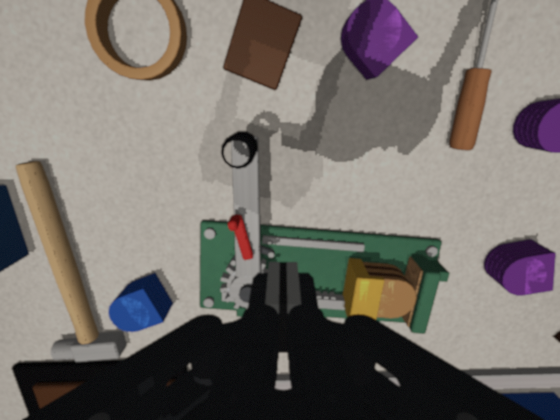

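The wrist picture shows the knob top at about (239,149), the nib top at (236,222), the hub near (245,292), and the heel and yellow jaw at about (385,290). The plate's left corners are at (201,221) and (201,308), and its right top corner is at (439,239).

```bash
python3 - <<'E'
from h import *
np.set_printoptions(precision=4,suppress=True)
cal=np.load("pics/w1.npy",allow_pickle=True).item()
S=lambda x,y:(130+x/2.2,140+y/2.2); D=lambda x,y:(180+x/2.7,120+y/2.7)
for n,s,d,w,z in (("knob",(281,73),(250,362),(239,149),.112),("nib",(249,123),(322,373),(236,221),.088),("axle",(226,187),(402,365),(246,292),.063)):
    print(n,*tri(pix2ray("scene",S(*s)),pix2ray("side",D(*d)),pix2ray(0,w,cal)),onz(0,w,z,cal))
for p in((201,221),(201,308),(439,239)): print(onz(0,p,.01,cal))
A=onz(0,(246,292),.063,cal);K=onz(0,(239,149),.112,cal);print(np.linalg.norm((A-K)[:2]))
E
python3 -c "
import cv2
a=cv2.imread('pics/w1.png')[120:340,180:450]
cv2.imwrite('pics/w1c.png',cv2.resize(a,(729,594),interpolation=cv2.INTER_CUBIC))"
```

```text
knob [ 0.4534 -0.171   0.1074] [0.002733424894621476, 0.0036244805715632193, 0.0010076984853517605] [ 0.4518 -0.1701  0.112 ]
nib [ 0.5254 -0.1832  0.0788] [0.0007172326309252727, 0.002178300903124092, 0.0018686670580437992] [ 0.5202 -0.1809  0.088 ]
axle [ 0.6151 -0.1781  0.0559] [0.00368848818172013, 0.0012397474217613592, 0.003383951674631541] [ 0.6107 -0.1804  0.063 ]
[ 0.5472 -0.2342  0.01  ]
[ 0.6654 -0.2473  0.01  ]
[0.5791 0.0458 0.01  ]
0.1592679670485658
```

View pics/w1c.png

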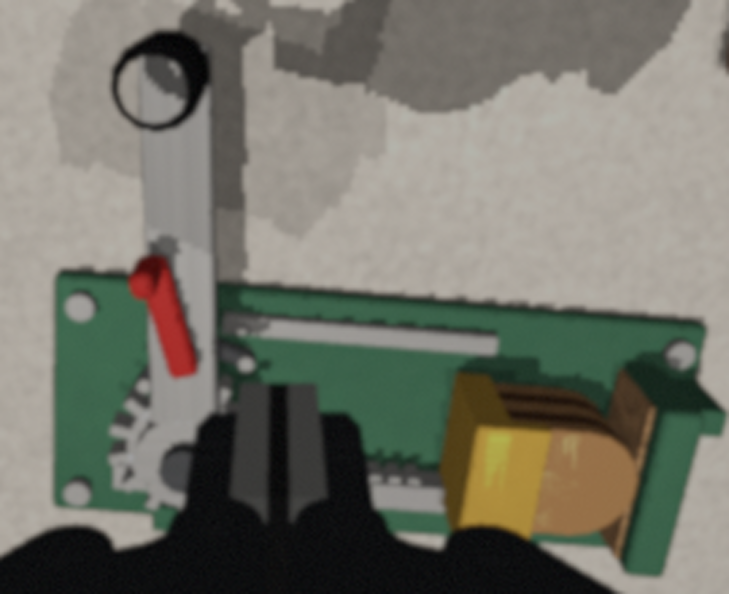

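```bash
python3 -m creep '{"targets":[[[-0.0092,-0.0261,0],0,0.0],[[-0.0092,-0.0261,0],0,0.0],[[-0.0092,-0.0261,0],0,0.0],[[0,0,0.03],0,0.0],[[0,0,0.036],0,0.0]]}' >/dev/null
python3 -m creep '{"targets":[[[0,0,0.036],0,0.0],[[0,0,0.032],0,0.0],[[0,0,0.02],0,0.0],[[0,0,0.006],0,0.0],[[0,0,0],0,0.0]]}' 
python3 w.py w2 
python3 -m creep '{"targets":[[[0,0.004,0],0,0.0],[[0,0.004,0],0,0.0],[[0,0.004,0],0,0.0],[[0,0,0],0,0.0],[[0,0,0],0,0.0]]}' 
python3 w.py w3
python3 - <<'E'
import cv2,numpy as np
np_=[cv2.imread(f'pics/{n}.png')[60:360,140:440] for n in('w2','w3')]
cv2.imwrite('pics/c1.png',cv2.resize(np.hstack(np_),(800,400)))
E
```

```text
time_s: 3.77
tool_pos: [0.521, -0.2137, 0.0943]
tool_rot: [[-0.999, 0.034, -0.004], [0.034, 0.999, 0.002], [0.004, 0.002, -1.0]]
ft_force: [-1.2, -0.2, 0.2]
grip_width: 0.0002
grip_force: 0.0
3.7667 [ 0.521  -0.2137  0.0943] [-0.9994  0.0335 -0.0041  0.0335  0.9994  0.0021  0.0042  0.0019 -1.    ] [-1.1509 -0.1501  0.2126] 0.0002120926501604409
time_s: 4.23
tool_pos: [0.5236, -0.2027, 0.0974]
tool_rot: [[-0.999, 0.032, 0.002], [0.032, 0.999, -0.001], [-0.002, -0.001, -1.0]]
ft_force: [-0.1, -0.9, -0.3]
grip_width: 0.0001
grip_force: 0.1
4.2333 [ 0.5236 -0.2027  0.0974] [-0.9995  0.0321  0.0019  0.0321  0.9995 -0.001  -0.0019 -0.0009 -1.    ] [-0.1382 -0.9132 -0.345 ] 0.00011264847447860815
```

View pics/c1.png

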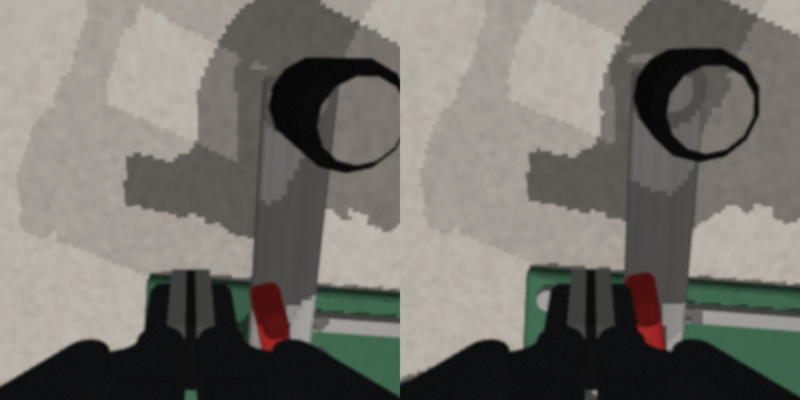

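The second frame shows the finger's back up against the red nib, at about (640,300) in the crop. Next I push the nib past the middle.

```bash
python3 -m creep '{"targets":[[[0,0.0025,0],0,0.0],[[0,0.0025,0],0,0.0],[[0,0.0025,0],0,0.0],[[0,0.0025,0],0,0.0],[[0,0.001,0],0,0.0]]}' 
python3 w.py w4
python3 -m creep '{"targets":[[[0,-0.01,0],0,0.0],[[0,-0.015,0],0,0.0],[[0,-0.015,0],0,0.0],[[0,0,0],0,0.0],[[0,0,0],0,0.0]]}' 
python3 w.py w5
python3 - <<'E'
import cv2,numpy as np
np_=[cv2.imread(f'pics/{n}.png')[60:360,140:440] for n in('w4','w5')]
cv2.imwrite('pics/c2.png',cv2.resize(np.hstack(np_),(800,400)))
E
```

```text
time_s: 4.7
tool_pos: [0.5231, -0.1912, 0.0961]
tool_rot: [[-0.999, 0.033, -0.0], [0.033, 0.999, 0.0], [0.0, 0.0, -1.0]]
ft_force: [-0.1, -0.2, 0.1]
grip_width: 0.0004
grip_force: 0.0
4.7 [ 0.5231 -0.1912  0.0961] [-0.9995  0.0327 -0.0005  0.0327  0.9995  0.0005  0.0005  0.0005 -1.    ] [-0.0638 -0.2483  0.083 ] 0.00040938643735759743
time_s: 5.17
tool_pos: [0.522, -0.2337, 0.0964]
tool_rot: [[-0.999, 0.036, 0.001], [0.036, 0.999, -0.0], [-0.001, -0.0, -1.0]]
ft_force: [-0.9, -1.1, 0.2]
grip_width: -0.0
grip_force: 0.0
5.1667 [ 0.522  -0.2337  0.0964] [-0.9994  0.0356  0.0006  0.0356  0.9994 -0.0003 -0.0006 -0.0003 -1.    ] [-0.8804 -1.1292  0.2326] -8.550601302059288e-06
```

View pics/c2.png

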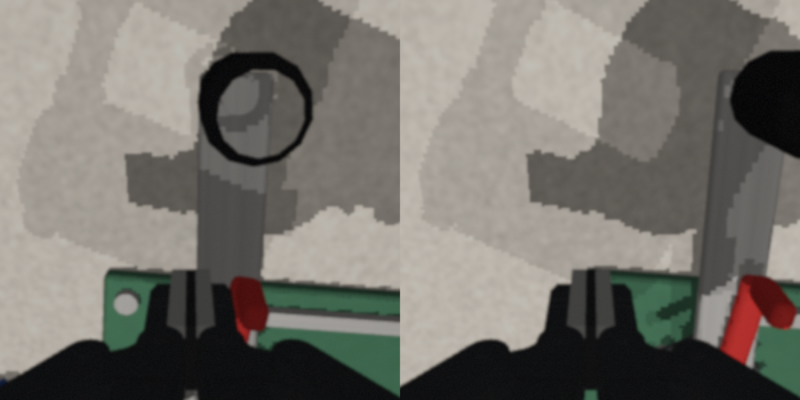

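Right frame: the red lever now leans to the +y (release) side. Next I work out where the knob is.

Run:
```python
from h import *
np.set_printoptions(precision=4,suppress=True)
cal=np.load("pics/w4.npy",allow_pickle=True).item()
K=onz(0,(140+255/1.3333,60+108/1.3333),.112,cal);print(K)
cal2=np.load("pics/w1.npy",allow_pickle=True).item()
print(tri(pix2ray(0,(140+255/1.3333,60+108/1.3333),cal),pix2ray(0,(238.1,151.1),cal2)), onz(0,(238.1,151.1),.112,cal2))
s=bot.read_state();print(s["tool_rot"].T@(K-s["tool_pos"]))
```

```text
[ 0.4535 -0.1739  0.112 ]
(array([ 0.4548, -0.1724,  0.1012]), [8.16631410985028e-05, 8.166314109850474e-05]) [ 0.4534 -0.1709  0.112 ]
[ 0.0703  0.0565 -0.0158]
```

```bash
python3 -m creep '{"targets":[[[0,0,-0.03],0,0.03],[[0,0,-0.036],0,0.07],[[0.02,0.016,0],0,0.07],[[0.025,0.021,0],0,0.07],[[0.025,0.021,0],0,0.07]]}' 30 >/dev/null
python3 -m creep '{"targets":[[[0,0,0],0,0.07],[[0,0,0.03],0,0.07],[[0,0,0.028],0,0.07],[[0,0,0.008],0,0.07],[[0,0,0],0,0.07]]}' 
python3 -m creep '{"targets":[[[0,0,0],0,0.02],[[0,0,0],0,0.02],[[0,0,0],0,0.02],[[0,0,0],0,0.02],[[0,0,0],0,0.02]]}' 30
```

```text
time_s: 6.05
tool_pos: [0.4514, -0.1702, 0.0938]
tool_rot: [[-0.999, 0.033, -0.006], [0.033, 0.999, 0.003], [0.006, 0.003, -1.0]]
ft_force: [-0.8, 0.5, 0.0]
grip_width: 0.07
grip_force: 0.0
time_s: 6.47
tool_pos: [0.4553, -0.1722, 0.0978]
tool_rot: [[-0.999, 0.033, 0.003], [0.033, 0.999, -0.001], [-0.003, -0.001, -1.0]]
ft_force: [-0.8, 0.3, 5.6]
grip_width: 0.0273
grip_force: 29.6
```

```bash
python3 -m creep '{"targets":[[[-0.0006,-0.0139,0],-5,0.02],[[-0.0006,-0.0139,0],-5,0.02],[[-0.0006,-0.0139,0],-5,0.02],[[-0.0006,-0.0139,0],-5,0.02],[[-0.0006,-0.0139,0],-5,0.02]]}' 
python3 -m creep '{"targets":[[[-0.0006,-0.0139,0],-5,0.02],[[-0.0001,-0.0056,0],-2,0.02],[[0,-0.0028,0],-1,0.02],[[0,0,0],0,0.02],[[0,0,0],0,0.02]]}'
```

```text
time_s: 6.88
tool_pos: [0.4672, -0.2406, 0.0978]
tool_rot: [[-0.918, -0.396, 0.001], [-0.396, 0.918, -0.001], [-0.001, -0.001, -1.0]]
ft_force: [-1.0, 0.5, 5.2]
grip_width: 0.0269
grip_force: 29.7
time_s: 7.3
tool_pos: [0.4772, -0.2606, 0.0978]
tool_rot: [[-0.856, -0.517, 0.001], [-0.517, 0.856, -0.002], [0.001, -0.002, -1.0]]
ft_force: [-2.8, -2.5, 5.8]
grip_width: 0.0271
grip_force: 31.1
```

```bash
python3 -m creep '{"targets":[[[0,-0.003,0],-1,0.02],[[0,-0.003,0],-1,0.02],[[0,0,0],0,0.02],[[0,0,0],0,0.02],[[0,0,0],0,0.02]]}' ; python3 w.py w6
python3 - <<'E'
from h import *
s=bot.read_state();print(s["tool_rot"].T@s["ft_force"])
E
```

```text
time_s: 7.72
tool_pos: [0.4775, -0.2607, 0.0976]
tool_rot: [[-0.839, -0.545, -0.007], [-0.545, 0.839, 0.008], [0.001, 0.01, -1.0]]
ft_force: [-7.6, 10.5, 16.8]
grip_width: 0.0273
grip_force: 33.0
7.7167 [ 0.4775 -0.2607  0.0976] [-0.8386 -0.5446 -0.0066 -0.5447  0.8386  0.0081  0.0011  0.0104 -0.9999] [-7.56   10.5124 16.8151] 0.02729925703981761
[ -0.21848647  12.98532957 -16.14246797]
```

```bash
python3 -m creep '{"targets":[[[-0.0006,0.0139,0],5,0.02],[[-0.0006,0.0139,0],5,0.02],[[-0.0006,0.0139,0],5,0.02],[[-0.0006,0.0139,0],5,0.02],[[-0.0006,0.0139,0],5,0.02]]}' 
python3 -m creep '{"targets":[[[-0.0006,0.0139,0],5,0.02],[[-0.0006,0.0139,0],5,0.02],[[-0.0006,0.0139,0],5,0.02],[[-0.0006,0.0139,0],5,0.02],[[-0.0006,0.0139,0],5,0.02]]}' 
python3 -m creep '{"targets":[[[-0.0006,0.0139,0],5,0.02],[[-0.0006,0.0139,0],5,0.02],[[-0.0006,0.0139,0],5,0.02],[[-0.0006,0.0139,0],5,0.02],[[0,0,0],0,0.02]]}' 
python3 w.py w7
python3 - <<'E'
from h import *
s=bot.read_state();print(s["tool_rot"].T@s["ft_force"]);p=s["tool_pos"]-[.6149,-.1788,0]
print(173.55-np.degrees(np.arctan2(p[1],p[0]))%360,np.hypot(*p[:2]))
E
```

```text
time_s: 8.18
tool_pos: [0.4564, -0.1993, 0.0977]
tool_rot: [[-0.991, -0.137, 0.002], [-0.137, 0.991, -0.0], [-0.002, -0.001, -1.0]]
ft_force: [2.4, 1.5, 4.1]
grip_width: 0.0268
grip_force: 31.9
time_s: 8.6
tool_pos: [0.4627, -0.1313, 0.0978]
tool_rot: [[-0.956, 0.293, 0.004], [0.293, 0.956, -0.003], [-0.005, -0.001, -1.0]]
ft_force: [1.9, -2.6, -0.1]
grip_width: 0.0269
grip_force: 31.7
time_s: 9.02
tool_pos: [0.4892, -0.0812, 0.0978]
tool_rot: [[-0.8, 0.6, 0.006], [0.6, 0.8, -0.002], [-0.006, 0.002, -1.0]]
ft_force: [2.5, -2.6, 2.8]
grip_width: 0.0271
grip_force: 31.7
9.0167 [ 0.4892 -0.0812  0.0978] [-0.8002  0.5997  0.0064  0.5997  0.8002 -0.0019 -0.0063  0.0023 -1.    ] [ 2.4524 -2.6241  2.833 ] 0.02707869436652636
[-4.19327758  0.47233731 -2.60270499]
31.075800329263274 0.15916326106135265
```

```bash
python3 -m creep '{"targets":[[[-0.0006,0.0139,0],5,0.02],[[0,0.0042,0],1.5,0.02],[[0,0.0028,0],1,0.02],[[0,0,0],0,0.02],[[0,0,0],0,0.02]]}'
python3 - <<'E'
from h import *
s=bot.read_state();print(s["tool_rot"].T@s["ft_force"]);p=s["tool_pos"]-[.6149,-.1788,0]
print(173.55-np.degrees(np.arctan2(p[1],p[0]))%360,np.hypot(*p[:2]))
E
python3 w.py w7; cp pics/w7.png pics/w7v.png
```

```text
time_s: 9.48
tool_pos: [0.4999, -0.0689, 0.0977]
tool_rot: [[-0.719, 0.695, 0.001], [0.695, 0.719, -0.006], [-0.005, -0.003, -1.0]]
ft_force: [-0.7, -9.5, 6.3]
grip_width: 0.0268
grip_force: 32.4
[-6.11221426 -7.28787072 -6.26821243]
37.26081642577316 0.15907762349658133
9.4833 [ 0.4999 -0.0689  0.0977] [-0.7186  0.6954  0.0014  0.6954  0.7186 -0.0056 -0.0049 -0.0031 -1.    ] [-0.6846 -9.4522  6.3206] 0.026805733711432043
```

View pics/w7v.png

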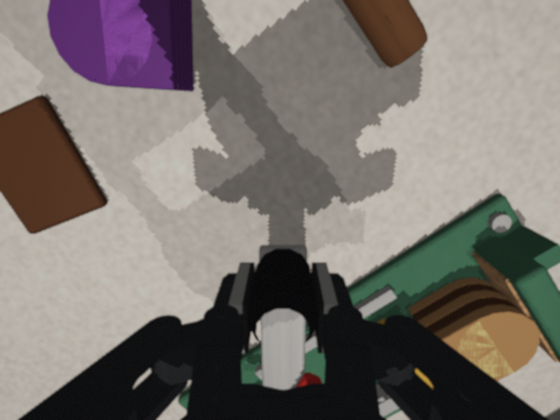

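```bash
python3 -m creep '{"targets":[[[-0.0006,-0.0139,0],-5,0.02],[[-0.0006,-0.0139,0],-5,0.02],[[-0.0006,-0.0139,0],-5,0.02],[[-0.0006,-0.0139,0],-5,0.02],[[-0.0006,-0.0139,0],-5,0.02]]}' >/dev/null
python3 -m creep '{"targets":[[[-0.0006,-0.0139,0],-5,0.02],[[-0.0006,-0.0139,0],-5,0.02],[[-0.0006,-0.0139,0],-5,0.02],[[-0.0006,-0.0139,0],-5,0.02],[[-0.0006,-0.0139,0],-5,0.02]]}' >/dev/null
python3 -m creep '{"targets":[[[-0.0006,-0.0139,0],-5,0.02],[[-0.0006,-0.0139,0],-5,0.02],[[-0.0006,-0.0139,0],-5,0.02],[[-0.0006,-0.0139,0],-5,0.02],[[-0.0006,-0.0139,0],-5,0.02]]}' >/dev/null
python3 -m creep '{"targets":[[[0,-0.0042,0],-1.5,0.02],[[0,0,0],0,0.02],[[0,0,0],0,0.02],[[0,0,0],0,0.02],[[0,0,0],0,0.02]]}'
cat > q.py <<'E'
from h import *
s=bot.read_state();print(s["tool_rot"].T@s["ft_force"]);p=s["tool_pos"]-[.6149,-.1788,0]
print(173.55-np.degrees(np.arctan2(p[1],p[0]))%360,np.hypot(*p[:2]))
for n in("scene","side"):
    im=bot.capture(n);h=cv2.cvtColor(im,cv2.COLOR_BGR2HSV);m=cv2.inRange(h,(20,130,60),(32,255,255))
    _,_,st,ct=cv2.connectedComponentsWithStats(m);o=np.argsort(-st[1:,4])[:1]+1
    print(n,[(st[i].tolist(),onz(n,ct[i],.055)[:2]) for i in o])
E
python3 q.py
python3 - <<'E'
from h import *
for n in("scene","side"):
    im=cv2.imread(f"pics/{n}0.png");h=cv2.cvtColor(im,cv2.COLOR_BGR2HSV);m=cv2.inRange(h,(20,130,60),(32,255,255))
    _,_,st,ct=cv2.connectedComponentsWithStats(m);o=np.argsort(-st[1:,4])[:1]+1
    print("start",n,[(st[i].tolist(),onz(n,ct[i],.055)[:2]) for i in o])
E
```

```text
time_s: 11.2
tool_pos: [0.4774, -0.2606, 0.0976]
tool_rot: [[-0.847, -0.531, -0.001], [-0.531, 0.847, 0.004], [-0.001, 0.004, -1.0]]
ft_force: [-1.5, 5.7, 10.6]
grip_width: 0.027
grip_force: 33.1
[ -1.78923889   5.61575913 -10.52980577]
-37.19799805808225 0.16000759589558605
scene [([8, 38, 9, 6, 44], array([ 0.24633252, -1.32859529]))]
side [([308, 222, 23, 21, 377], array([ 0.62183767, -0.08245711]))]
start scene [([260, 235, 19, 19, 72], array([ 0.6277434 , -0.05726045]))]
start side [([307, 218, 22, 21, 370], array([ 0.62404761, -0.06632794]))]
```

```bash
python3 -m creep '{"targets":[[[-0.0006,0.0139,0],5,0.02],[[-0.0006,0.0139,0],5,0.02],[[-0.0006,0.0139,0],5,0.02],[[-0.0006,0.0139,0],5,0.02],[[-0.0006,0.0139,0],5,0.02]]}' >/dev/null
python3 -m creep '{"targets":[[[-0.0006,0.0139,0],5,0.02],[[-0.0006,0.0139,0],5,0.02],[[-0.0006,0.0139,0],5,0.02],[[-0.0006,0.0139,0],5,0.02],[[-0.0006,0.0139,0],5,0.02]]}' |grep -A4 ft_
python3 -m creep '{"targets":[[[-0.0003,0.0097,0],3.5,0.02],[[-0.0003,0.0097,0],3.5,0.02],[[-0.0003,0.0097,0],3.5,0.02],[[0,0,0],0,0.02],[[0,0,0],0,0.02]]}' 
python3 q.py
```

```text
ft_force: [5.1, -3.3, -0.1]
grip_width: 0.0273
grip_force: 32.5
time_s: 12.55
tool_pos: [0.4752, -0.1025, 0.0977]
tool_rot: [[-0.881, 0.472, 0.006], [0.472, 0.881, -0.002], [-0.006, 0.001, -1.0]]
ft_force: [4.7, -2.3, 2.1]
grip_width: 0.027
grip_force: 32.7
[-5.18068142  0.21227539 -2.1081872 ]
22.18980778730969 0.15913446448274818
scene [([8, 38, 9, 6, 44], array([ 0.24633252, -1.32859529]))]
side [([309, 225, 23, 21, 380], array([ 0.62038565, -0.09510325]))]
```

```bash
python3 -m creep '{"targets":[[[-0.0003,0.0097,0],3.5,0.02],[[-0.0003,0.0097,0],3.5,0.02],[[-0.0003,0.0097,0],3.5,0.02],[[-0.0001,0.007,0],2.5,0.02],[[0,0,0],0,0.02]]}' 
python3 q.py
python3 -m creep '{"targets":[[[0,0.0042,0],1.5,0.02],[[0,0.0042,0],1.5,0.02],[[0,0.0028,0],1,0.02],[[0,0,0],0,0.02],[[0,0,0],0,0.02]]}' 
python3 q.py
```

```text
time_s: 13.07
tool_pos: [0.4959, -0.0733, 0.0977]
tool_rot: [[-0.752, 0.659, 0.005], [0.659, 0.752, -0.003], [-0.006, 0.001, -1.0]]
ft_force: [4.1, -4.8, 3.3]
grip_width: 0.0268
grip_force: 32.8
[-6.27644033 -0.90131226 -3.22517402]
35.10150200293313 0.1590581300830935
scene [([8, 38, 9, 6, 44], array([ 0.24633252, -1.32859529]))]
side [([310, 226, 22, 21, 372], array([ 0.62002828, -0.09939152]))]
time_s: 13.58
tool_pos: [0.5002, -0.069, 0.0976]
tool_rot: [[-0.708, 0.706, -0.002], [0.706, 0.708, -0.009], [-0.005, -0.008, -1.0]]
ft_force: [-4.1, -16.0, 7.8]
grip_width: 0.027
grip_force: 34.1
[ -8.43004929 -14.32594787  -7.60396118]
37.30601767683697 0.15879936704386918
scene [([250, 233, 13, 15, 54], array([ 0.62644252, -0.09274658]))]
side [([310, 226, 22, 21, 371], array([ 0.62075685, -0.09943182]))]
```

```bash
cat > chk.py <<'E'
from h import *
s=bot.read_state();f=(s["tool_rot"].T@s["ft_force"])[1];p=s["tool_pos"]-[.6149,-.1788,0]
print(round(173.55-np.degrees(np.arctan2(p[1],p[0]))%360,1),round(f,1)); import sys; sys.exit(int(f<-8))
E
python3 -m creep '{"targets":[[[-0.0006,-0.0139,0],-5,0.02],[[-0.0006,-0.0139,0],-5,0.02],[[-0.0006,-0.0139,0],-5,0.02],[[-0.0006,-0.0139,0],-5,0.02],[[-0.0006,-0.0139,0],-5,0.02]]}' >/dev/null
python3 -m creep '{"targets":[[[-0.0006,-0.0139,0],-5,0.02],[[-0.0006,-0.0139,0],-5,0.02],[[-0.0006,-0.0139,0],-5,0.02],[[-0.0006,-0.0139,0],-5,0.02],[[0,0,0],0,0.02]]}' >/dev/null
python3 chk.py
python3 -m creep '{"targets":[[[-0.0001,0.0056,0],2,0.02],[[-0.0001,0.0056,0],2,0.02],[[-0.0001,0.0056,0],2,0.02],[[0,0,0],0,0.02],[[0,0,0],0,0.02]]}' >/dev/null; python3 chk.py &&
python3 -m creep '{"targets":[[[-0.0001,0.0056,0],2,0.02],[[-0.0001,0.0056,0],2,0.02],[[-0.0001,0.0056,0],2,0.02],[[0,0,0],0,0.02],[[0,0,0],0,0.02]]}' >/dev/null; python3 chk.py &&
python3 -m creep '{"targets":[[[-0.0001,0.0056,0],2,0.02],[[-0.0001,0.0056,0],2,0.02],[[-0.0001,0.0056,0],2,0.02],[[0,0,0],0,0.02],[[0,0,0],0,0.02]]}' >/dev/null; python3 chk.py &&
python3 -m creep '{"targets":[[[-0.0001,0.0056,0],2,0.02],[[-0.0001,0.0056,0],2,0.02],[[-0.0001,0.0056,0],2,0.02],[[0,0,0],0,0.02],[[0,0,0],0,0.02]]}' >/dev/null; python3 chk.py &&
python3 -m creep '{"targets":[[[-0.0001,0.0056,0],2,0.02],[[-0.0001,0.0056,0],2,0.02],[[-0.0001,0.0056,0],2,0.02],[[0,0,0],0,0.02],[[0,0,0],0,0.02]]}' >/dev/null; python3 chk.py &&
python3 -m creep '{"targets":[[[-0.0001,0.0056,0],2,0.02],[[-0.0001,0.0056,0],2,0.02],[[-0.0001,0.0056,0],2,0.02],[[0,0,0],0,0.02],[[0,0,0],0,0.02]]}' >/dev/null; python3 q.py
```

```text
-6.8 -0.0
0.0 -2.0
6.0 -2.7
11.8 -4.1
16.8 -14.8
16.8 -14.8
[ -5.3980604  -14.77694647  -2.6202385 ]
16.769596394988696 0.15913681173935687
scene [([8, 38, 9, 6, 44], array([ 0.24633252, -1.32859529]))]
side [([310, 226, 22, 21, 376], array([ 0.62027657, -0.10008501]))]
```

The force of 14.8 N at 17°, well before the handle's own stop, and a jaw shift of about 34 mm show that the jaw is fully open. Next I release the knob and go over the heel.

```bash
python3 -m creep '{"targets":[[[0,-0.0056,0],-2,0.02],[[0,0,0],0,0.02],[[0,0,0],0,0.07],[[0,0,0],0,0.07],[[0,0,0],0,0.07]]}' 
python3 -m creep '{"targets":[[[0,0,-0.01],0,0.07],[[0,0,-0.03],0,0.07],[[0,0,-0.04],0,0.08],[[0,0,-0.04],0,0.08],[[0,0,-0.03],0,0.08]]}' >/dev/null
python3 -m creep '{"targets":[[[-0.0235,0.0282,0],0,0.08],[[-0.0235,0.0282,0],0,0.08],[[-0.0235,0.0282,0],0,0.08],[[-0.0235,0.0282,0],0,0.08],[[-0.0235,0.0282,0],0,0.08]]}' >/dev/null
python3 -m creep '{"targets":[[[0,0,0],7,0.08],[[0,0,0],7,0.08],[[0,0,0],7,0.08],[[0,0,0],7,0.08],[[0,0,0],7,0.08]]}' >/dev/null
python3 -m creep '{"targets":[[[0,0,0],7,0.08],[[0,0,0],7,0.08],[[0,0,0],7,0.08],[[0,0,0],7,0.08],[[0,0,0],7,0.08]]}' >/dev/null
python3 -m creep '{"targets":[[[0,0,0],4,0.08],[[0,0,0],0,0.08],[[0,0,0],0,0.08],[[0,0,0],0,0.08],[[0,0,0],0,0.08]]}' 
python3 w.py w8
```

```text
time_s: 16.7
tool_pos: [0.4636, -0.1161, 0.0957]
tool_rot: [[-0.925, 0.381, -0.003], [0.381, 0.925, 0.002], [0.004, 0.0, -1.0]]
ft_force: [-0.2, -0.2, 0.7]
grip_width: 0.0624
grip_force: 0.0
time_s: 18.78
tool_pos: [0.6275, -0.0302, 0.2463]
tool_rot: [[0.11, 0.994, -0.001], [0.994, -0.11, 0.0], [0.0, -0.001, -1.0]]
ft_force: [-0.2, 1.2, -0.8]
grip_width: 0.0798
grip_force: 0.0
18.7833 [ 0.6275 -0.0302  0.2463] [ 0.1097  0.994  -0.0005  0.994  -0.1097  0.0002  0.0001 -0.0005 -1.    ] [-0.1667  1.2487 -0.7916] 0.07980329408021038
```

View pics/w8.png

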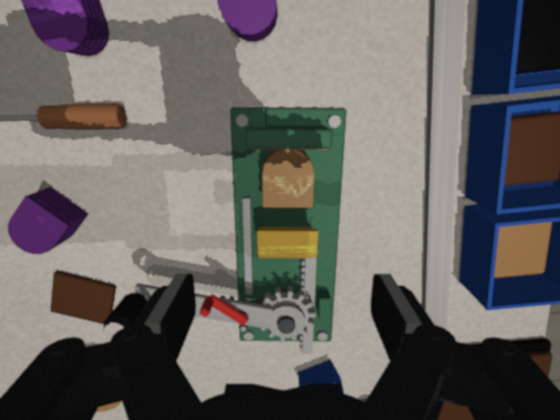

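The picture shows the yellow jaw well clear of the stack. The heel top spans columns 263 to 313, with its flat end at row 207 and its round end at row 148.

Run:
```python
from h import *
np.set_printoptions(precision=4,suppress=True)
cal=np.load("pics/w8.npy",allow_pickle=True).item()
im=cv2.imread("pics/w8.png")
a=onz(0,(263,205),.05,cal);b=onz(0,(313.5,206),.05,cal);c=onz(0,(288,148.5),.05,cal)
print(a,b,np.linalg.norm(a-b),c,np.linalg.norm(c-(a+b)/2))
y=np.array([.1123,.9937,0]);f=(a+b)/2
print("heel centre",f+.029*y,c-.029*y,"pred",[.6329,-.0198])
g=f+.017*y;s=bot.read_state();print("grasp",g,s["tool_rot"].T@(g-s["tool_pos"]))
cv2.imwrite("pics/c8.png",cv2.resize(im[90:270,200:380],(600,600),interpolation=cv2.INTER_CUBIC))
# second view: heel top in side camera, network pick for tri
sd=bot.capture("side")
best=None
for r in bot.silhouettes("side","heel"):
    ys,xs=np.nonzero(r["pixels"]);print("side heel",r["score"],r["at"],xs.min(),xs.max(),ys.min(),ys.max())
print("pred px side top centre",proj("side",[.6329,-.0198,.05]))
```

```text
[ 0.6061 -0.0439  0.05  ] [ 0.6557 -0.0505  0.05  ] 0.049999650755681906 [0.6366 0.0085 0.05  ] 0.055951797969625336
heel centre [ 0.6342 -0.0184  0.05  ] [ 0.6333 -0.0203  0.05  ] pred [0.6329, -0.0198]
grasp [ 0.6328 -0.0303  0.05  ] [0.0005 0.0053 0.1963]
side heel 0.95 [248.7, 227.6] 219 241 239 262
side heel 0.93 [299.6, 358.6] 346 371 286 313
side heel 0.88 [196.4, 291.6] 282 300 183 203
side heel 0.78 [202.9, 242.5] 233 251 192 213
side heel 0.59 [221.9, 316.0] 307 325 212 233
pred px side top centre [314.845  217.7464]
```

View pics/c8.png

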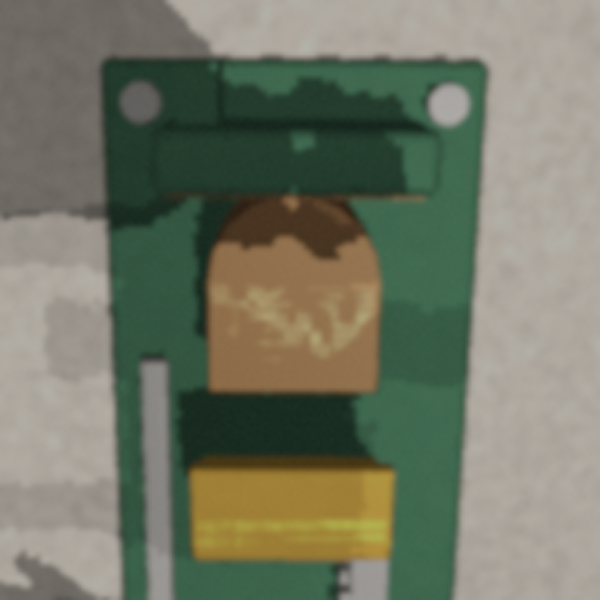

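```bash
python3 -m creep '{"targets":[[[0.003,0.005,0],0,0.066],[[0,0,0.03],0,0.066],[[0,0,0.04],0,0.066],[[0,0,0.04],0,0.066],[[0,0,0.03],0,0.066]]}' >/dev/null
python3 -m creep '{"targets":[[[0,0,0.025],0,0.066],[[0,0,0.02],0,0.066],[[0,0,0.01],0,0.066],[[0,0,0.005],0,0.066],[[0,0,0],0,0.066]]}' 
python3 -m creep '{"targets":[[[0,0,0],0,0.04],[[0,0,0],0,0.04],[[0,0,0],0,0.04],[[0,0,0],0,0.04],[[0,0,0],0,0.04]]}' 35
```

```text
time_s: 19.77
tool_pos: [0.6329, -0.0278, 0.0454]
tool_rot: [[0.111, 0.994, -0.001], [0.994, -0.111, 0.0], [0.0, -0.001, -1.0]]
ft_force: [0.2, -0.2, -0.2]
grip_width: 0.0661
grip_force: 0.0
time_s: 20.18
tool_pos: [0.6345, -0.028, 0.048]
tool_rot: [[0.111, 0.994, 0.003], [0.994, -0.111, -0.0], [0.0, 0.003, -1.0]]
ft_force: [1.3, 0.6, 4.4]
grip_width: 0.0495
grip_force: 39.5
```

```bash
python3 -m creep '{"targets":[[[0,0,-0.005],0,0.04],[[0,0,-0.02],0,0.04],[[0,0,-0.035],0,0.04],[[0,0,-0.04],0,0.04],[[0,0,-0.035],0,0.04]]}' 
python3 -m creep '{"targets":[[[0.026,-0.0191,0],0,0.04],[[0.026,-0.0191,0],0,0.04],[[0.026,-0.0191,0],0,0.04],[[0.026,-0.0191,0],0,0.04],[[0.026,-0.0191,0],0,0.04]]}' >/dev/null
python3 -m creep '{"targets":[[[0.026,-0.0191,0],0,0.04],[[0.026,-0.0191,0],0,0.04],[[0.026,-0.0191,0],0,0.04],[[0.026,-0.0191,0],0,0.04],[[0.026,-0.0191,0],0,0.04]]}' >/dev/null
python3 -m creep '{"targets":[[[0.026,-0.0191,0],0,0.04],[[0.026,-0.0191,0],0,0.04],[[0,0,0],-6.5,0.04],[[0,0,0],-6.5,0.04],[[0,0,0],-6,0.04]]}' >/dev/null
python3 -m creep '{"targets":[[[0,0,0],0,0.04],[[0,0,0],0,0.04],[[0,0,0],0,0.04],[[0,0,0],0,0.04],[[0,0,0],0,0.04]]}' 
python3 w.py w9
```

```text
time_s: 20.6
tool_pos: [0.6323, -0.0278, 0.1824]
tool_rot: [[0.111, 0.994, -0.002], [0.994, -0.111, 0.0], [-0.0, -0.002, -1.0]]
ft_force: [1.1, -0.4, -1.9]
grip_width: 0.0493
grip_force: 39.0
time_s: 22.27
tool_pos: [0.4401, 0.3074, 0.1813]
tool_rot: [[-0.217, 0.976, -0.0], [0.976, 0.217, -0.0], [-0.0, -0.0, -1.0]]
ft_force: [0.4, -0.6, -0.9]
grip_width: 0.0493
grip_force: 39.0
22.2667 [0.4401 0.3074 0.1813] [-0.2171  0.9762 -0.0001  0.9762  0.2171 -0.     -0.     -0.0001 -1.    ] [ 0.4272 -0.6239 -0.9155] 0.049305063979870736
```

View pics/w9.png

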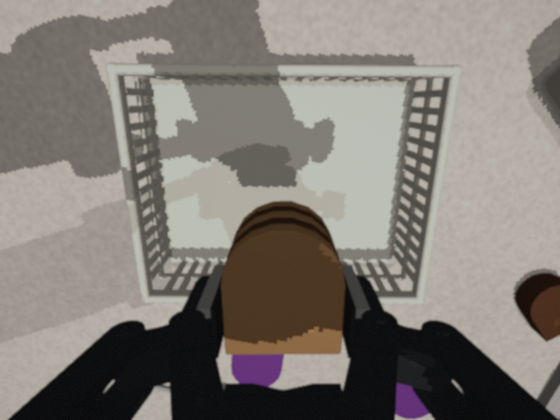

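Run:
```python
from h import *
np.set_printoptions(precision=4,suppress=True)
cal=np.load("pics/w9.npy",allow_pickle=True).item()
P=np.array([onz(0,p,.07,cal) for p in((108,66),(460,66),(425,302),(145,302))]);print(P[:,:2],P.mean(0),np.linalg.norm(P-np.roll(P,1,0),axis=1))
F=np.array([onz(0,p,.006,cal) for p in((155,79),(413,79))]);print("far floor",F[:,:2])
s=bot.read_state();g=P.mean(0);print(s["tool_rot"].T@(g-s["tool_pos"]))
```

```text
[[0.3099 0.3839]
 [0.5274 0.432 ]
 [0.5664 0.2631]
 [0.348  0.2146]] [0.4379 0.3234 0.07  ] [0.1735 0.2228 0.1733 0.2237]
far floor [[0.3166 0.3812]
 [0.523  0.4269]]
[0.0161 0.0014 0.1113]
```

```bash
python3 -m creep '{"targets":[[[0.007,0.001,0.01],0,0.04],[[0,0,0.035],0,0.04],[[0,0,0.035],0,0.04],[[0,0,0.025],0,0.04],[[0,0,0.015],0,0.04]]}' >/dev/null
python3 -m creep '{"targets":[[[0,0,0.008],0,0.04],[[0,0,0.004],0,0.04],[[0,0,0.002],0,0.04],[[0,0,0],0,0.04],[[0,0,0],0,0.04]]}' 
python3 -m creep '{"targets":[[[0,0,0.001],0,0.04],[[0,0,0.001],0,0.04],[[0,0,0.001],0,0.04],[[0,0,0],0,0.04],[[0,0,0],0,0.04]]}' | grep -E "pos|ft"
```

```text
time_s: 23.15
tool_pos: [0.4405, 0.3154, 0.0484]
tool_rot: [[-0.218, 0.976, 0.002], [0.976, 0.218, 0.001], [0.001, 0.002, -1.0]]
ft_force: [-0.6, 0.7, -1.8]
grip_width: 0.0496
grip_force: 38.8
tool_pos: [0.4394, 0.3146, 0.0444]
ft_force: [0.9, -1.1, -1.3]
```

```bash
python3 -m creep '{"targets":[[[0,0,0.0007],0,0.04],[[0,0,0.0007],0,0.04],[[0,0,0],0,0.04],[[0,0,0],0,0.04],[[0,0,0],0,0.04]]}' | grep -E "pos|ft"
```

```text
tool_pos: [0.4396, 0.3148, 0.044]
ft_force: [-2.0, -1.5, 6.1]
```

```bash
python3 -m creep '{"targets":[[[0,0,0],0,0.052],[[0,0,0],0,0.056],[[0,0,0],0,0.062],[[0,0,0],0,0.068],[[0,0,0],0,0.07]]}' | grep -E "ft|width"
python3 -m creep '{"targets":[[[0,0,-0.01],0,0.07],[[0,0,-0.03],0,0.07],[[0,0,-0.035],0,0.07],[[0,0,-0.035],0,0.07],[[0,0,-0.035],0,0.07]]}' | grep -E "pos|ft"
python3 -m creep '{"targets":[[[-0.03,0,-0.01],0,0.07],[[-0.03,0,0],0,0.07],[[0,0,0],0,0.07],[[0,0,0],0,0.07],[[0,0,0],0,0.07]]}' | grep -E "pos|ft"
python3 w.py w10
python3 - <<'E'
from h import *
sc=bot.capture("scene");sd=bot.capture("side");w=cv2.imread("pics/w10.png")
o=np.hstack([cv2.resize(w,(400,300)),cv2.resize(sc[130:340,180:460],(400,300))])
p=np.hstack([cv2.resize(sd[120:330,170:450],(400,300)),np.zeros((300,400,3),np.uint8)])
cv2.imwrite("pics/fin.png",np.vstack([o,p]))
E
```

```text
ft_force: [-0.2, 0.7, 0.4]
grip_width: 0.0698
tool_pos: [0.4391, 0.3145, 0.1898]
ft_force: [0.3, 0.3, -0.0]
tool_pos: [0.4524, 0.2562, 0.1981]
ft_force: [-0.1, 0.0, -0.1]
25.2333 [0.4524 0.2562 0.1981] [-0.2176  0.976  -0.0001  0.976   0.2176  0.0005  0.0006  0.     -1.    ] [-0.0697  0.0452 -0.0874] 0.06997527168001028
```

View pics/fin.png

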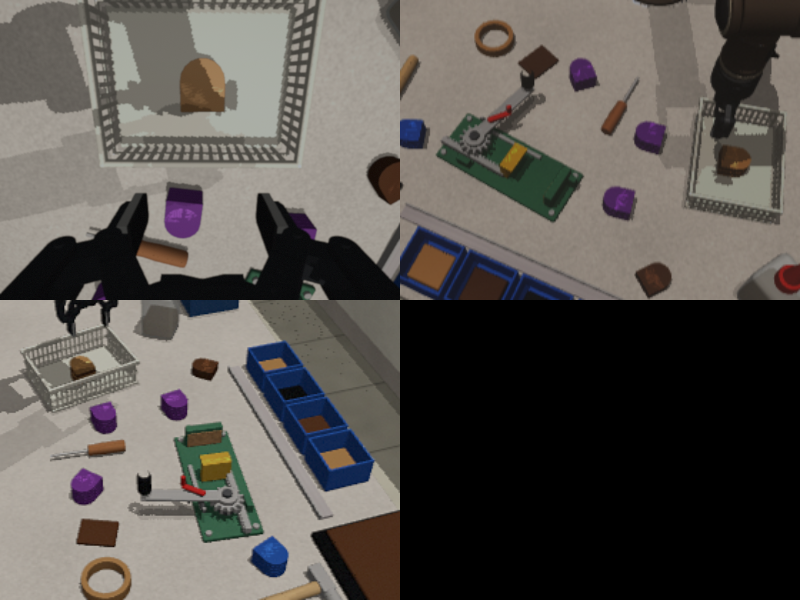

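The heel stands flat in the middle of the basket, at (203,85) in the top-left panel. The jaw is open, the lever is on the release side and the gripper is clear of everything.

```bash
python3 -c "
from plant import bot
print(bot.finish_job())"
```

```text
the job is handed in; nothing more can be done
None
```

The job is done and handed in at about 25 s: the lever is on release, the handle was felt free-wheeling back to its stop, the jaw is fully open, and the heel stack stands flat in the white basket with nothing else on the table moved on purpose or visibly disturbed.

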